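Sort the dosing cups and open the push-and-turn bottle

ROBOT

A 6-joint arm with a two-finger parallel gripper is mounted at the origin on the work surface. World frame = base frame: x ahead of the robot, y to its left, z up, the work surface at z = 0. Lengths are in mm, angles in degrees, forces in N, time in s.
With the tool pointing down it reaches from about 300 to 850 mm from the base axis. Payload 4.2 kg.
Tool frame: the origin (TCP) lies midway between the tips of the shut fingers; the grasp point (between the pads) lies 19 mm behind it; z points along the fingers, y is the direction in which the jaws open and shut (so a half turn about z gives the same grasp; the last joint's range is limited). The gripper opens to 91 mm and grips with 3 to 60 N. Pads are 32 mm wide; open, the fingers measure 118 mm over their backs; the gripper's body (76 mm by 178 mm) begins 60 mm behind the grasp point.
Start: joints at [72.938, 18.312, 89.639, -0, 72.044, -1.146], TCP at [157.691, 552.974, 179.676] pointing down, gripper open.
Joint ranges: [-177.97, 177.97], [-48.28, 115.42], [12.27, 149.76], [-77.06, 257.06], [2.81, 150.46], [-146.56, 146.56]. Speed limits (degrees/s): [147.25, 147.25, 180, 180, 180, 180].

INTERFACE

Orientations are given as [roll, pitch, yaw] about the fixed x, y, z axes, in that order (R = Rz(yaw) Ry(pitch) Rx(roll)).
In Python, from workcell import env gives the robot as it stands.
- The arm moves only by the shell command python3 -m jog 'ROWS' [FORCE]. ROWS is JSON, a list of rows, each an object of numbers: "dx", "dy", "dz": the shift along the world's x, y, z in m; "wx", "wy", "wz": the turn, a rotation vector about the world's x, y, z in rad; "grip": the gripper's target within -1 to 1 (shut at 1, half-way at 0, fully open at -1). In form: [{"dx": .., "dy": .., "dz": .., "wx": .., "wy": .., "wz": .., "grip": ..}, ...]. A call has 1 to 10 rows; each row shifts and turns the commanded pose from where the row before left it; what a row does not reach is not made up. A row lasts 1/10 s, in which the tool goes at most 50 mm and 8.59 degrees, less where a joint would pass 70% of its speed; a pose out of reach is approached as far as the arm can. A call with a gripper value outside its range is refused whole. The fingers move at their own pace and stop on an object; FORCE is the grip in N (left out, the last holds). Time passes only in rows, so rows that do not move let the fingers close. It gives the time, the measured TCP pose, the force and the opening at its end, in the units of the state.
- env.state(): the state, without advancing time (a new reading comes with each control period).
- env.grab_frame(name): name is "side" or "top" or "wrist"; returns the picture (480x640x3 uint8, red, green, blue); there is no depth.
- env.get_calibration(name): a dict with "fx", "fy", "cx", "cy" (pixels), "R" (3x3) and "t" (3): a world point X has camera coordinates R X + t. Camera axes: x right, y down, z forward; pixel columns grow to the right and rows downward; lengths in mm; the calibration is good to about 2 mm. The wrist camera is an equidistant fisheye: a pixel r from the principal point sees the ray r / f radians off the axis. A picture is of the moment at which its call begins: read the wrist's pose just before it. get_calibration takes no time and is no camera call; for the wrist camera it gives the pose at the moment of the call.
- env.job_done(): hands the job in, once; it reports no verdict.
The state is a dict: "time_s": time; "qpos": joint angles; "qvel": joint speeds; "effort": joint torques, N m; "ee_pos": TCP position; "ee_rot": TCP orientation; "force": force on the tool from outside, world axes, zero at the start; "torque": the same for the moment, N m; "gripper_width": finger opening in mm.
Only numpy, scipy, OpenCV 4.12 (cv2) and the standard library are available. Lean on these libraries where they do the work, as an engineer would, in place of code of your own. Each camera call takes 0.05 s, during which the arm holds its last target. There are 200 camera calls.

TASK

Put each of the two loose orange dosing cups upright into the row of the grey tray that holds cups of its height and let it go, leaving everything else as it stands. Then open the blue detergent bottle in its stand: press its white safety cap down, keep it pressed while twisting it anticlockwise (seen from above) until it is free, and lift it off. Finish still gripping the cap, holding it level and still right above the open bottle, clear of the mouth by about 6 cm, with the bottle still seated in its stand.

Things in the scene. Friction and masses are not known exactly. Their poses are not given: they have to be found in the camera images.
- tray: fixed grey open tray, 220 mm (its x) by 125 mm (its y), walls 24 mm high, 4 mm thick, floor 4 mm thick. A wall along its x axis (y = 0) parts it into two rows, each 56 mm wide inside, centre lines at y = +30 and -30 mm. Cups already fill the +x half of each row (at x = 30 and 78 mm); the -x half is empty. Origin: centre of its underside
- tall_cup: loose tall dosing cup, orange plastic, open at the top, 65 mm high, outside diameter 34 mm at the foot, 36 mm at the rim (39 mm over a thin lip that is look only), about 30 g, wall 2 mm. Starts upright on the counter. Origin: centre of its underside
- short_cup: loose short dosing cup, as the tall one but 40 mm high. Starts upright on the counter. Origin at the centre of its underside
- row_tall1: tall cup (65 mm) already standing in the row for tall cups; which of the tray's two rows that is differs from run to run. Origin at the centre of its underside
- row_tall2: second tall cup already in the same row as row_tall1
- row_short1: short cup (40 mm) already standing in the other row, the one for short cups. Origin at the centre of its underside
- row_short2: second short cup already in the same row as row_short1
- bottle: blue detergent bottle, about 0.8 kg, body 100 mm (its x) by 76 mm (its y), 128 mm high, stepped shoulder up to 150 mm, round neck of 38 mm diameter. It stands loose, with 1.5 mm play all round, in the socket of the stand, which keeps it from turning. Origin: centre of its underside, z up along the neck
- cap: white ribbed push-and-turn safety cap, 56 mm diameter (57 over the ribs), 36 mm high, a red bar on its top along its +x axis. Origin: centre of its lower rim. Closed, its origin lies 168 mm above the bottle's on the neck's axis, 18 mm above the shoulder, and its axes are parallel to the bottle's; three lugs inside lock it to the neck
- cap_top (a point): centre of the cap's top face (36 mm above cap). How the cap works: push it down at least 3.5 mm (6 mm at most; an inner spring resists with 6 N at first, 12 N fully down), keep it down and turn it anticlockwise from above (+yaw) by 0.75 to 1.4 rad (1.1 is best, a stop comes near 1.5). Then it lifts straight off. A 40 N grip on its sides, 10 mm below the top, does not slip
- bottle_mouth (a point): centre of the bottle's mouth (top rim of the neck), 188 mm above the bottle's origin; hidden under the cap while closed
- stand: fixed grey drip tray, 165 mm (its x) by 140 mm (its y), 8 mm thick, with a rectangular socket wall 30 mm high above that (top 38 mm above the counter) in which the bottle stands 8 mm above the counter. Origin at the centre of its underside
- aerosol: bystander: slim white bottle with a green label, 52 mm diameter, 165 mm high. Origin at the centre of its underside
- sprayer: bystander: white trigger spray bottle with a blue head, 75 mm diameter, 202 mm high. Origin at the centre of its underside
- brush: bystander: wooden-handled brush, 200 mm long, 42 mm wide, 20 mm high, lying flat on the counter along its own x. Origin under its middle
Mind the look-alikes: they are no part of the job. Several things have the shape of the cap; the one meant has the colours described above.

How it is judged (in metres and radians):
On the way, in this order (a step that is already met when the one before it is completed fails the run):
1. both loose cups stand in the rows of their own height, let go (x of tall_cup in the frame of tray between -0.1 and 0.1 m and ((y of tall_cup in the frame of tray between 0.012 and 0.05 m and y of row_tall1 in the frame of tray above 0.012 m) or (y of tall_cup in the frame of tray between -0.05 and -0.012 m and y of row_tall1 in the frame of tray below -0.012 m)) and z of each of tall_cup, short_cup in the frame of tray below 0.01 m and angle between each of tall_cup, short_cup's own z axis and vertical below 0.12 rad and x of short_cup in the frame of tray between -0.1 and 0.1 m and ((y of short_cup in the frame of tray between 0.012 and 0.05 m and y of row_short1 in the frame of tray above 0.012 m) or (y of short_cup in the frame of tray between -0.05 and -0.012 m and y of row_short1 in the frame of tray below -0.012 m)) and contact force between the fingers and tall_cup below 0.1 N and contact force between the fingers and short_cup below 0.1 N and linear speed of each of tall_cup, short_cup below 0.03 m/s), for 0.2 s.
2. the cap is pressed down by 3 mm or more (z of cap in the frame of bottle below 0.165 m), for 0.1 s.
3. the cap is twisted by 0.65 rad or more, still on the bottle (angle between the x axis of cap and the x axis of bottle, either way round above 0.65 rad and z of cap in the frame of bottle below 0.182 m), for 0.1 s.
At the end, for the whole second after the job is handed in: Cap held still and level (0.2 rad) in the fingers, within 25 mm of the neck axis, its rim 35-95 mm above the mouth, off the bottle; bottle seated in its stand (4 mm, 0.06 rad); both cups upright on the tray floor in the rows of their own height, let go (all of step 1 and z of cap in the frame of bottle between 0.223 and 0.283 m and x of cap in the frame of bottle between -0.025 and 0.025 m and y of cap in the frame of bottle between -0.025 and 0.025 m and angle between cap's own z axis and vertical below 0.2 rad and linear speed of cap below 0.03 m/s and contact force between the fingers and cap above 1 N and contact force between cap and bottle below 0.05 N and z of bottle in the frame of stand below 0.012 m and angle between bottle's own z axis and vertical below 0.06 rad); the arm keeps its last pose, push and grip.
It fails at once if a bystander is moved by more than 30 mm (distance of any of aerosol, sprayer, brush from where it was at the start of the episode above 0.03 m).
It fails at once if a cup that already stood in the tray is moved by more than 25 mm or tipped (distance of any of row_tall1, row_tall2, row_short1, row_short2 from where it was at the start of the episode above 0.025 m or angle between any of row_tall1, row_tall2, row_short1, row_short2's own z axis and vertical above 0.5 rad).
It fails at once if the bottle is lifted out of its stand or tipped (z of bottle in the frame of stand above 0.025 m or angle between bottle's own z axis and vertical above 0.25 rad).
It also fails if it takes over 67 s, if anything falls off the work surface, if the arm or the gripper's body presses on something with over 40 N, if the wrist force passes 120 N, or if a joint passes its speed limit or range.

## Working session

There is one attempt and no reset: what is moved stays moved. The work goes in short steps, Python scripts to look and compute and a shell command to move; the robot and the scene stay as the last step left them, time stands still between calls to the robot, and variables do not carry over. Pictures are saved under pics/ and viewed, about 8 in all and at most 12, crops included, and the job is handed in when it is done.

```bash
mkdir -p pics; cat > h.py <<'E'
from workcell import env
import numpy as np, cv2
def snap(n,f):
    im=env.grab_frame(n); cv2.imwrite('pics/'+f,im[:,:,::-1]); return im
def cal(n):
    c=env.get_calibration(n); c['R']=np.array(c['R']);c['t']=np.array(c['t']); return c
def cast(c,u,v,z):
    d=c['R'].T@np.array([(u-c['cx'])/c['fx'],(v-c['cy'])/c['fy'],1]); o=-c['R'].T@c['t']
    return o+d*(z-o[2])/d[2]
def proj(c,X):
    p=c['R']@np.array(X,float)+c['t']; return c['fx']*p[0]/p[2]+c['cx'],c['fy']*p[1]/p[2]+c['cy']
E
python3 - <<'E'
from h import *
print(env.state())
for n in('top','side'):
    snap(n,n+'0.png'); c=cal(n); print(n,c['fx'],c['cx'],c['cy'],-c['R'].T@c['t'],c['R'])
E
```

```text
{'time_s': 0.0, 'qpos': array([ 7.29377979e+01,  1.83513612e+01,  8.97044137e+01,  4.94125016e-04,
        7.20429204e+01, -1.14571521e+00]), 'qvel': array([-0.0655472 , -0.03619171, -0.02777819, -0.06634642, -0.0371065 ,
        0.01904974]), 'effort': array([ 2.76925595e-03, -4.12465811e+01, -2.31981969e+01,  7.29420106e-02,
        4.56075592e-02, -1.44909804e-04]), 'ee_pos': array([157.52061438, 552.43792708, 178.83662631]), 'ee_rot': array([-1.79901334e+02, -2.44312444e-03,  1.64083358e+02]), 'force': array([-0.17246803,  0.4006257 , -0.6108584 ]), 'torque': array([-0.01461206,  0.01386777, -0.07212401]), 'gripper_width': 91.32335077614361}
top 589.4002985549112 316.518524405117 235.58057568760574 [ 511.31240382   13.3615932  1480.24868973] [[ 2.78672551e-03 -9.99995974e-01 -5.34523196e-04]
 [-9.96864637e-01 -2.73572983e-03 -7.90785177e-02]
 [ 7.90767370e-02  7.53217394e-04 -9.96868247e-01]]
side 599.2862625359741 326.71187036797147 240.60610210571787 [ -35.36440719 -765.59376448  956.82814801] [[ 0.7641892  -0.64498261 -0.00350596]
 [-0.41043632 -0.48208627 -0.77403802]
 [ 0.49755089  0.59295047 -0.63312941]]
```

View pics/top0.png

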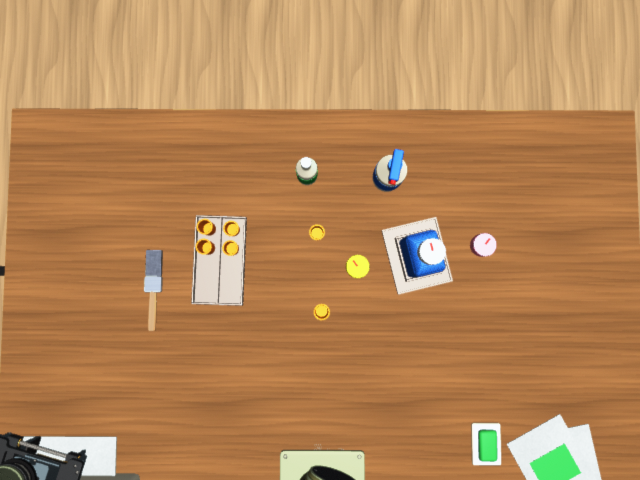

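View pics/side0.png

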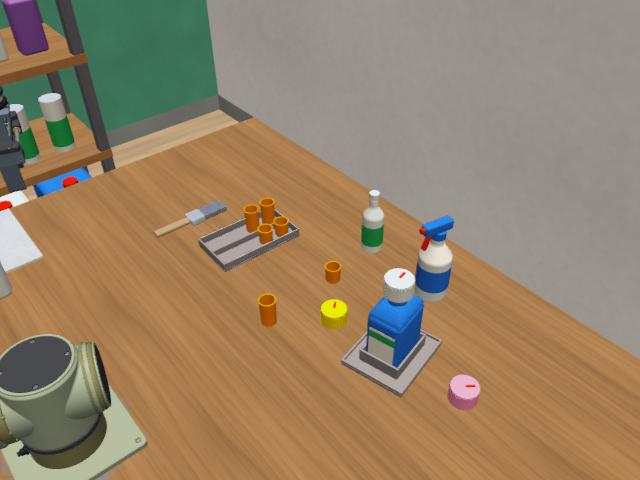

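The two views show the tall loose cup at top (321,312) / side (268,310) and the short one at top (317,233) / side (333,271). The tall row is the left (+y) one in the top view. The bottle's white cap with the red bar is at top (432,252). The yellow and pink caps are look-alikes. Next I measure.

```bash
cat > m.py <<'E'
from h import *
T=cv2.imread('pics/top0.png');S=cv2.imread('pics/side0.png');ct=cal('top');cs=cal('side')
def comps(im,lo,hi,box,amin=30):
    h=cv2.cvtColor(im,cv2.COLOR_BGR2HSV); m=cv2.inRange(h,np.array(lo),np.array(hi)); k=np.zeros_like(m); x0,y0,x1,y1=box; k[y0:y1,x0:x1]=m[y0:y1,x0:x1]
    n,l,s,c=cv2.connectedComponentsWithStats(k); return [(s[i],c[i],(l==i).astype(np.uint8)) for i in range(1,n) if s[i][4]>amin]
h=cv2.cvtColor(T,cv2.COLOR_BGR2HSV)
for p in[(316,233),(310,233),(358,260),(206,228),(430,258),(205,280),(392,280),(480,250)]: print(p,h[p[1],p[0]])
for s,c,m in comps(T,(8,150,120),(22,255,255),(180,200,340,330)):
    cx,cy=s[0]+(s[2]-1)/2,s[1]+(s[3]-1)/2
    print('top',s,c.round(1),[cast(ct,*c,z).round(0)[:2] for z in(0,20,40,65)])
for s,c,m in comps(S,(5,150,80),(18,255,255),(230,190,360,340)): print('side',s,c.round(1))
for nm,b,hi,z in(('tray',(185,205,255,315),70,24),('stand',(375,210,460,300),70,8)):
    k=comps(T,(0,0,90),(180,hi,255),b,100); 
    pts=np.vstack([np.argwhere(m)[:,::-1] for s,c,m in k]).astype(np.float32)
    r=cv2.minAreaRect(pts); q=np.array([cast(ct,*p,z)[:2] for p in cv2.boxPoints(r)]);print(nm,r,q.round(0),q.mean(0).round(1))
    for i in range(4): d=q[(i+1)%4]-q[i]; print(np.hypot(*d).round(1),np.degrees(np.arctan2(d[1],d[0])).round(1))
for nm,im,c,b in(('top',T,ct,(412,232,450,272)),('side',S,cs,(375,262,422,305))):
    for s,cc,m in comps(im,(0,0,150),(180,60,255),b): print('cap white',nm,s,cc,cast(c,*cc,212).round(1))
    for s,cc,m in comps(im,(0,150,100),(6,255,255),b,3)+comps(im,(172,150,100),(180,255,255),b,3): print('red',nm,s,cc,cast(c,*cc,212).round(1))
E
python3 m.py
```

```text
(316, 233) [ 26 179 249]
(310, 233) [ 21 195 238]
(358, 260) [ 30 169 252]
(206, 228) [ 24 195 249]
(430, 258) [ 98   4 253]
(205, 280) [ 15  25 226]
(392, 280) [ 14 154 175]
(480, 250) [153  11 249]
top [  180   200   160   130 15719] [271.1 265.8] [array([552., 128.]), array([552., 127.]), array([551., 125.]), array([551., 123.])]
top [197 219  13  15  91] [201.6 225.8] [array([653., 304.]), array([651., 300.]), array([649., 297.]), array([647., 292.])]
top [223 221  16  15  80] [229.4 228.1] [array([647., 234.]), array([645., 231.]), array([643., 228.]), array([641., 224.])]
top [196 239  18  15 120] [202.9 246.2] [array([601., 300.]), array([600., 296.]), array([599., 293.]), array([597., 288.])]
top [223 240  11  15  64] [226.3 246.7] [array([600., 241.]), array([599., 238.]), array([598., 235.]), array([596., 231.])]
side [243 198  32  46 840] [260.6 218.9]
side [274 216  14  21 209] [280.8 225.9]
side [325 261  18  23 294] [332.7 272.7]
side [257 294  20  33 483] [267.6 310.6]
tray ((218.62164306640625, 259.8236999511719), (51.174434661865234, 88.95360565185547), 2.602562189102173) [[460. 322.]
 [679. 316.]
 [674. 189.]
 [454. 197.]] [566.7 256.2]
219.7 -1.5
127.3 -92.5
219.6 178.1
125.8 87.6
stand ((417.1765441894531, 255.20590209960938), (66.45475006103516, 57.48093795776367), 75.96376037597656) [[ 643. -148.]
 [ 678. -288.]
 [ 517. -326.]
 [ 482. -187.]] [ 580.  -237.2]
144.7 -75.8
165.8 -166.8
143.5 104.1
165.5 13.7
cap white top [419 232  31  40 623] [433.88764045 251.74317817] [ 577.7 -238.5  212. ]
cap white side [384 268  31  34 665] [400.13233083 282.18045113] [ 574.5 -244.9  212. ]
red side [400 273   5   5   9] [401.77777778 274.77777778] [ 590.9 -232.9  212. ]
```

```bash
cat > m2.py <<'E'
import io,contextlib
with contextlib.redirect_stdout(io.StringIO()): from m import *
for s,c,m in comps(T,(14,185,200),(27,255,255),(300,215,340,330)): 
    b=(s[0]+s[2]/2-.5,s[1]+s[3]/2-.5); print('top',s,b,[cast(ct,*b,z).round(1)[:2] for z in(0,20,32,40,65)])
def mid(c,P,zs,s): # base
    pass
# side: fit XY so projected cylinder bbox centre matches
from scipy.optimize import least_squares
def bb(c,x,y,h):
    a=np.linspace(0,6.283,40); P=[proj(c,(x+r*np.cos(t),y+r*np.sin(t),z)) for z,r in((0,17),(h,19)) for t in a]; P=np.array(P); return (P.min(0)+P.max(0))/2
for b,h,g in(((333.5,272),40,(583,13)),((266.5,310),65,(380,0))):
    r=least_squares(lambda p:bb(cs,*p,h)-b,g); print('side',h,r.x)
E
python3 m2.py
```

```text
top [309 225  11  15  38] (np.float64(314.0), np.float64(232.0)) [array([637.8,  20.9]), array([636.1,  20.8]), array([635. ,  20.7]), array([634.4,  20.7]), array([632.2,  20.5])]
top [314 304  16  16  94] (np.float64(321.5), np.float64(311.5)) [array([438.8,   1.5]), array([439.8,   1.7]), array([440.4,   1.8]), array([440.8,   1.8]), array([442.,   2.])]
side 40 [637.97923912  12.96312924]
side 65 [442.49699695   2.70827278]
```

```bash
python3 -m jog '[{"dx":0.02,"dy":-0.04,"wz":-0.1326,"grip":-1},{"dx":0.02,"dy":-0.04,"wz":-0.1326,"grip":-1},{"dx":0.02,"dy":-0.04,"wz":-0.1326,"grip":-1},{"dx":0.02,"dy":-0.04,"wz":-0.1326,"grip":-1},{"dx":0.02,"dy":-0.04,"wz":-0.1326,"grip":-1},{"dx":0.02,"dy":-0.04,"wz":-0.1326,"grip":-1},{"dx":0.02,"dy":-0.04,"wz":-0.1326,"grip":-1},{"dx":0.02,"dy":-0.04,"wz":-0.1326,"grip":-1},{"dx":0.02,"dy":-0.04,"wz":-0.1326,"grip":-1},{"dx":0.02,"dy":-0.04,"wz":-0.1326,"grip":-1}]' 15
```

```text
invalid input
```

```bash
python3 -m jog '[{"dx":0.02,"dy":-0.04,"dz":0,"wx":0,"wy":0,"wz":-0.1326,"grip":-1},{"dx":0.02,"dy":-0.04,"dz":0,"wx":0,"wy":0,"wz":-0.1326,"grip":-1},{"dx":0.02,"dy":-0.04,"dz":0,"wx":0,"wy":0,"wz":-0.1326,"grip":-1},{"dx":0.02,"dy":-0.04,"dz":0,"wx":0,"wy":0,"wz":-0.1326,"grip":-1},{"dx":0.02,"dy":-0.04,"dz":0,"wx":0,"wy":0,"wz":-0.1326,"grip":-1},{"dx":0.02,"dy":-0.04,"dz":0,"wx":0,"wy":0,"wz":-0.1326,"grip":-1},{"dx":0.02,"dy":-0.04,"dz":0,"wx":0,"wy":0,"wz":-0.1326,"grip":-1},{"dx":0.02,"dy":-0.04,"dz":0,"wx":0,"wy":0,"wz":-0.1326,"grip":-1},{"dx":0.02,"dy":-0.04,"dz":0,"wx":0,"wy":0,"wz":-0.1326,"grip":-1},{"dx":0.02,"dy":-0.04,"dz":0,"wx":0,"wy":0,"wz":-0.1326,"grip":-1}]' 15
```

```text
time_s: 1.1
ee_pos: [357.9, 151.2, 179.6]
ee_rot: [180.0, -0.0, 87.8]
force: [1.2, 0.8, -0.5]
gripper_width: 91.4
```

```bash
python3 -m jog '[{"dx":0.021,"dy":-0.037,"dz":0,"wx":0,"wy":0,"wz":0,"grip":-1},{"dx":0.021,"dy":-0.037,"dz":0,"wx":0,"wy":0,"wz":0,"grip":-1},{"dx":0.021,"dy":-0.037,"dz":0,"wx":0,"wy":0,"wz":0,"grip":-1},{"dx":0.021,"dy":-0.037,"dz":0,"wx":0,"wy":0,"wz":0,"grip":-1},{"dx":0,"dy":0,"dz":0,"wx":0,"wy":0,"wz":0,"grip":-1}]'
python3 - <<'E'
from h import *
c=cal('wrist');im=snap('wrist','w1.png');print(c['fx'],c['cx'],c['cy'],-c['R'].T@c['t'],c['R'].round(3))
E
```

```text
time_s: 1.6
ee_pos: [443.7, 1.3, 179.3]
ee_rot: [179.9, 0.1, 87.8]
force: [-0.1, 0.6, 0.4]
gripper_width: 91.1
371.64829954431775 319.2595340149168 236.13282982378743 [446.92681047  77.99054076 384.26407277] [[ 0.999 -0.038 -0.001]
 [-0.037 -0.962  0.271]
 [-0.011 -0.271 -0.963]]
```

View pics/w1.png

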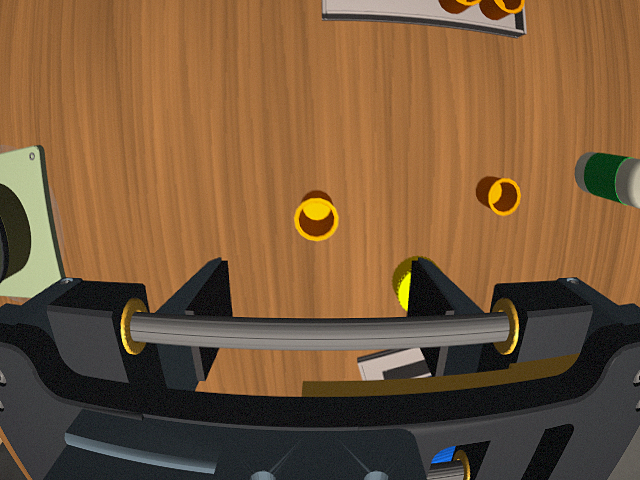

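The wrist view shows the tall cup's rim at (316,219) and the short cup's rim at (504,197). Both stand free, and the jaws are either side of the tall cup.

```bash
cat >> h.py <<'E'
def fcast(c,u,v,z):
    a=np.array([u-c['cx'],v-c['cy']])/c['fx'];r=np.hypot(*a)+1e-9
    d=c['R'].T@np.array([*(a/r*np.sin(r)),np.cos(r)]);o=-c['R'].T@c['t'];return o+d*(z-o[2])/d[2]
E
python3 -c "
from h import *
c=cal('wrist')
print(fcast(c,316.5,219,65),fcast(c,504,197,40))"
```

```text
[439.56675972   6.19266177  65.        ] [630.85445932  17.970896    40.        ]
```

```bash
python3 -m jog '[{"dx":-0.002,"dy":0.002,"dz":-0.035,"wx":0,"wy":0,"wz":0,"grip":-1},{"dx":0,"dy":0,"dz":-0.035,"wx":0,"wy":0,"wz":0,"grip":-1},{"dx":0,"dy":0,"dz":-0.035,"wx":0,"wy":0,"wz":0,"grip":-1},{"dx":0,"dy":0,"dz":-0.034,"wx":0,"wy":0,"wz":0,"grip":-1},{"dx":0,"dy":0,"dz":0,"wx":0,"wy":0,"wz":0,"grip":1},{"dx":0,"dy":0,"dz":0,"wx":0,"wy":0,"wz":0,"grip":1},{"dx":0,"dy":0,"dz":0,"wx":0,"wy":0,"wz":0,"grip":1},{"dx":0,"dy":0,"dz":0,"wx":0,"wy":0,"wz":0,"grip":1},{"dx":0,"dy":0,"dz":0,"wx":0,"wy":0,"wz":0,"grip":1},{"dx":0,"dy":0,"dz":0,"wx":0,"wy":0,"wz":0,"grip":1}]' 12
```

```text
time_s: 2.65
ee_pos: [440.2, 7.0, 41.5]
ee_rot: [179.9, -0.0, 88.1]
force: [-0.5, 0.5, 0.5]
gripper_width: 45.9
```

```bash
python3 -m jog '[{"dx":0,"dy":0,"dz":0,"wx":0,"wy":0,"wz":0,"grip":1},{"dx":0,"dy":0,"dz":0,"wx":0,"wy":0,"wz":0,"grip":1},{"dx":0,"dy":0,"dz":0,"wx":0,"wy":0,"wz":0,"grip":1},{"dx":0,"dy":0,"dz":0,"wx":0,"wy":0,"wz":0,"grip":1},{"dx":0,"dy":0,"dz":0,"wx":0,"wy":0,"wz":0,"grip":1}]'
```

```text
time_s: 3.15
ee_pos: [439.7, 7.0, 40.6]
ee_rot: [-180.0, -0.0, 88.1]
force: [-0.3, 0.1, 0.4]
gripper_width: 6.2
```

```bash
python3 -c "
from h import *
snap('side','s1.png');print(env.state()['ee_pos'],env.state()['gripper_width'])
im=cv2.imread('pics/s1.png')[180:400,200:500];cv2.imwrite('pics/s1c.png',cv2.resize(im,None,fx=2,fy=2))"
```

```text
[439.67290853   6.96570524  40.62385385] 2.160063797152584
```

View pics/s1c.png

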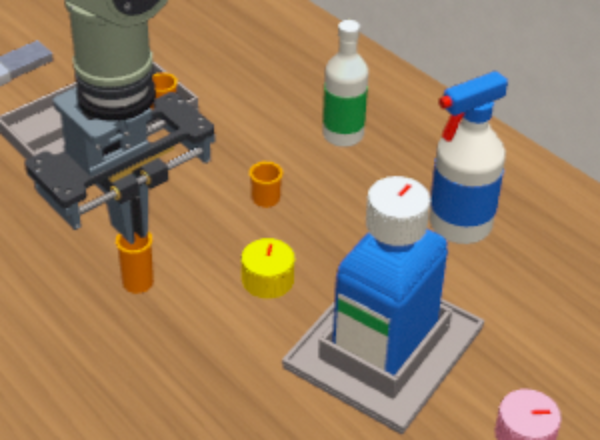

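```bash
python3 -c "
from h import *
c=cal('side')
for p in [(440,7,40),(440,7,60),(440,35,40),(440,2,65),(442,2,0),(442,2,33)]: print(p,np.round(proj(c,p),1))
T=cv2.imread('pics/s1.png');h=cv2.cvtColor(T,cv2.COLOR_BGR2HSV);m=cv2.inRange(h,np.array((5,150,80)),np.array((18,255,255)))[280:340,245:295];print(cv2.boundingRect(m))
im=T[255:335,230:310];cv2.imwrite('pics/s1d.png',cv2.resize(im,None,fx=7,fy=7,interpolation=cv2.INTER_CUBIC))
print(env.state()['gripper_width'],env.state()['ee_pos'])"
```

```text
(440, 7, 40) [264.8 307.4]
(440, 7, 60) [264.1 300.7]
(440, 35, 40) [257.2 300.3]
(440, 2, 65) [265.3 300.3]
(442, 2, 0) [268.1 321.2]
(442, 2, 33) [267.1 310.5]
(12, 15, 20, 32)
2.160063797152584 [439.67290853   6.96570524  40.62385385]
```

View pics/s1d.png

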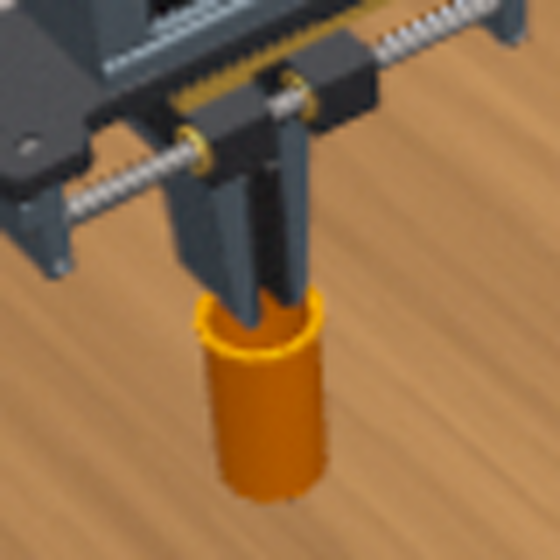

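```bash
cat >> h.py <<'E'
def fproj(c,X):
    p=c['R']@np.array(X,float)+c['t'];r=np.arctan2(np.hypot(p[0],p[1]),p[2]);n=np.hypot(p[0],p[1])+1e-9
    return c['cx']+c['fx']*r*p[0]/n, c['cy']+c['fx']*r*p[1]/n
E
python3 -c "
from h import *
im=snap('wrist','w2.png');cv2.imwrite('pics/w2c.png',im[120:420,160:480,::-1])
c=cal('wrist');s=env.state();print(s['ee_pos'],s['ee_rot'],s['qpos'],s['gripper_width'],-c['R'].T@c['t'])
for z in (20,40,60,75): print(z,[np.round(fproj(c,(440+a,7+b,z)),0) for a,b in((0,0),(-14,16),(14,16))])
for z in (40,60,75): print(z,[np.round(proj(cal('side'),(440+a,7+b,z)),0) for a,b in((-12,-16),(12,-16))])
"
```

```text
[439.67662117   6.95853389  40.63154623] [-1.79999021e+02  1.49013415e-03  8.81111372e+01] [-5.90637907e-01  1.47709533e+01  1.18055254e+02 -2.00096446e-03
  4.71748058e+01  1.29958514e+00] 1.014893592194814 [442.65430184  83.39902175 245.68720786]
20 [array([320., 256.]), array([297., 233.]), array([341., 231.])]
40 [array([320., 267.]), array([295., 242.]), array([343., 240.])]
60 [array([320., 280.]), array([292., 252.]), array([345., 251.])]
75 [array([320., 291.]), array([290., 262.]), array([347., 260.])]
40 [array([265., 314.]), array([274., 309.])]
60 [array([264., 308.]), array([273., 302.])]
75 [array([263., 302.]), array([273., 297.])]
```

View pics/w2c.png

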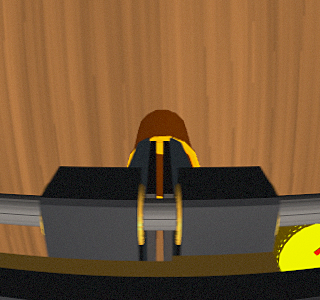

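The wrist camera's pose agrees with the cup, but both views put the shut fingertips about z=70, just above the rim, not at the reported 40. The tips seem to end about 30 mm short of the reported TCP. Going lower is safe either way, so I'll back up, open, go down to a reported 12 and check.

```bash
python3 -m jog '[{"dx":0,"dy":0,"dz":0.04,"wx":0,"wy":0,"wz":0,"grip":1},{"dx":0,"dy":-0.003,"dz":0,"wx":0,"wy":0,"wz":0,"grip":-1},{"dx":0,"dy":0,"dz":0,"wx":0,"wy":0,"wz":0,"grip":-1},{"dx":0,"dy":0,"dz":0,"wx":0,"wy":0,"wz":0,"grip":-1},{"dx":0,"dy":0,"dz":0,"wx":0,"wy":0,"wz":0,"grip":-1},{"dx":0,"dy":0,"dz":0,"wx":0,"wy":0,"wz":0,"grip":-1},{"dx":0,"dy":0,"dz":0,"wx":0,"wy":0,"wz":0,"grip":-1},{"dx":0,"dy":0,"dz":0,"wx":0,"wy":0,"wz":0,"grip":-1},{"dx":0,"dy":0,"dz":0,"wx":0,"wy":0,"wz":0,"grip":-1},{"dx":0,"dy":0,"dz":0,"wx":0,"wy":0,"wz":0,"grip":-1}]'
python3 -m jog '[{"dx":0,"dy":0,"dz":-0.022,"wx":0,"wy":0,"wz":0,"grip":-1},{"dx":0,"dy":0,"dz":-0.022,"wx":0,"wy":0,"wz":0,"grip":-1},{"dx":0,"dy":0,"dz":-0.022,"wx":0,"wy":0,"wz":0,"grip":-1},{"dx":0,"dy":0,"dz":0,"wx":0,"wy":0,"wz":0,"grip":-1},{"dx":0,"dy":0,"dz":0,"wx":0,"wy":0,"wz":0,"grip":-1}]'
python3 -c "
from h import *
a=snap('side','s2.png');b=snap('wrist','w3.png');print(env.state()['ee_pos'],env.state()['gripper_width'])
A=cv2.resize(a[240:350,220:330],(440,440));B=b[140:360,140:500];B=cv2.resize(B,(360,440))
cv2.imwrite('pics/c3.png',np.hstack([A,B])[:,:,::-1])"
```

```text
time_s: 4.25
ee_pos: [439.7, 4.0, 80.6]
ee_rot: [180.0, -0.0, 88.1]
force: [0.4, -0.5, 0.8]
gripper_width: 69.6
time_s: 4.75
ee_pos: [439.8, 4.0, 14.9]
ee_rot: [-180.0, -0.0, 88.1]
force: [-0.4, -0.3, -0.8]
gripper_width: 91.0
[440.73625788   3.95501846  15.69789922] 91.22941649648567
```

View pics/c3.png

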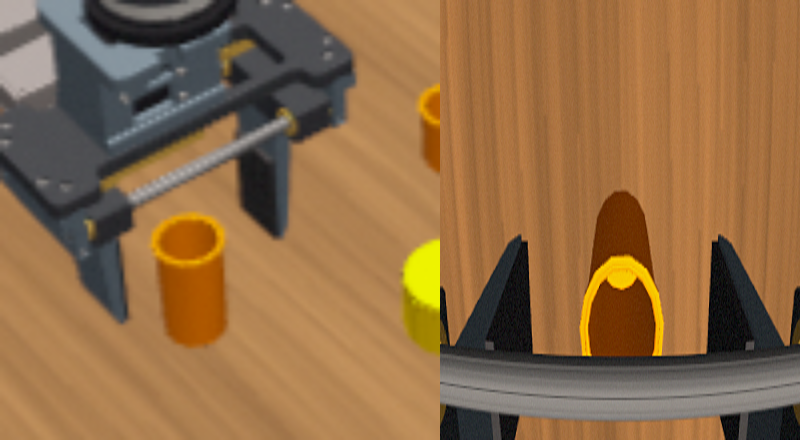

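```bash
python3 -c "
from h import *
c=cal('side')
for z in (0,15,30,45): print(z,cast(c,251,320.5,z).round(0),cast(c,289.5,299.5,z).round(0))
w=cal('wrist')
# wrist tips px (crop 522,237)->(140+82,140+118); (720,237)->(420,258)
for z in (15,30,45,60): print(z,fcast(w,222,258,z).round(0),fcast(w,420,258,z).round(0))
"
```

```text
0 [415.  28.   0.] [518.  25.   0.]
15 [408.  15.  15.] [509.  12.  15.]
30 [401.   3.  30.] [500.  -0.  30.]
45 [394. -10.  45.] [492. -12.  45.]
15 [383.  11.  15.] [501.   7.  15.]
30 [387.  16.  30.] [497.  13.  30.]
45 [392.  21.  45.] [493.  18.  45.]
60 [396.  26.  60.] [489.  23.  60.]
```

Both views now put the tips at z≈45 while the state says 15.7, so the reported TCP is about 30 mm too low. XY agrees. I'll work with an offset of +30 mm.

```bash
python3 -m jog '[{"dx":0,"dy":0,"dz":-0.014,"wx":0,"wy":0,"wz":0,"grip":-1},{"dx":0,"dy":0,"dz":0,"wx":0,"wy":0,"wz":0,"grip":1},{"dx":0,"dy":0,"dz":0,"wx":0,"wy":0,"wz":0,"grip":1},{"dx":0,"dy":0,"dz":0,"wx":0,"wy":0,"wz":0,"grip":1},{"dx":0,"dy":0,"dz":0,"wx":0,"wy":0,"wz":0,"grip":1},{"dx":0,"dy":0,"dz":0,"wx":0,"wy":0,"wz":0,"grip":1},{"dx":0,"dy":0,"dz":0,"wx":0,"wy":0,"wz":0,"grip":1},{"dx":0,"dy":0,"dz":0,"wx":0,"wy":0,"wz":0,"grip":1},{"dx":0,"dy":0,"dz":0,"wx":0,"wy":0,"wz":0,"grip":1},{"dx":0,"dy":0,"dz":0,"wx":0,"wy":0,"wz":0,"grip":1}]' 12
```

```text
time_s: 5.85
ee_pos: [439.7, 4.0, 0.7]
ee_rot: [180.0, -0.0, 88.1]
force: [-0.7, -0.0, -0.3]
gripper_width: 36.2
```

```bash
python3 -m jog '[{"dx":0,"dy":0,"dz":0.03,"wx":0,"wy":0,"wz":0,"grip":1},{"dx":0,"dy":0,"dz":0.04,"wx":0,"wy":0,"wz":0,"grip":1},{"dx":0.006,"dy":0.025,"dz":0.03,"wx":0,"wy":0,"wz":0,"grip":1},{"dx":0.01,"dy":0.04,"dz":0,"wx":0,"wy":0,"wz":0,"grip":1},{"dx":0.01,"dy":0.04,"dz":0,"wx":0,"wy":0,"wz":0,"grip":1},{"dx":0.01,"dy":0.04,"dz":0,"wx":0,"wy":0,"wz":0,"grip":1},{"dx":0.01,"dy":0.04,"dz":0,"wx":0,"wy":0,"wz":0,"grip":1},{"dx":0.01,"dy":0.04,"dz":0,"wx":0,"wy":0,"wz":0,"grip":1},{"dx":0.01,"dy":0.035,"dz":0,"wx":0,"wy":0,"wz":0,"grip":1},{"dx":0.01,"dy":0.025,"dz":0,"wx":0,"wy":0,"wz":0,"grip":1}]'
python3 -m jog '[{"dx":0,"dy":0,"dz":0,"wx":0,"wy":0,"wz":0,"grip":1},{"dx":0,"dy":0,"dz":0,"wx":0,"wy":0,"wz":0,"grip":1}]'
python3 -c "
from h import *
a=snap('top','t4.png');b=snap('side','s4.png')
A=cv2.resize(a[195:315,170:280],(440,480));B=cv2.resize(b[150:280,190:310],(440,480));cv2.imwrite('pics/c4.png',np.hstack([B])[:,:,::-1])
S=b[:,:,::-1].copy();h=cv2.cvtColor(S,cv2.COLOR_BGR2HSV);m=cv2.inRange(h,np.array((5,150,80)),np.array((18,255,255)));m[:150]=0;m[260:]=0;m[:,:190]=0;m[:,310:]=0
n,l,s,c=cv2.connectedComponentsWithStats(m);print([x for x in s[1:].tolist() if x[4]>30])
for z in(90,95,100,105): print(z,np.round(proj(cal('side'),(517.8,288,z)),1))"
```

```text
time_s: 6.85
ee_pos: [515.7, 291.3, 100.3]
ee_rot: [-180.0, -0.0, 88.2]
force: [0.6, -0.2, -1.2]
gripper_width: 35.9
time_s: 7.05
ee_pos: [515.1, 288.9, 100.0]
ee_rot: [-179.9, 0.1, 88.2]
force: [-0.3, 0.3, 0.1]
gripper_width: 35.8
[[214, 185, 15, 31, 361], [243, 198, 32, 46, 832], [274, 216, 14, 21, 208]]
90 [221.7 214.1]
95 [221.5 212.5]
100 [221.3 210.8]
105 [221.  209.1]
```

View pics/c4.png

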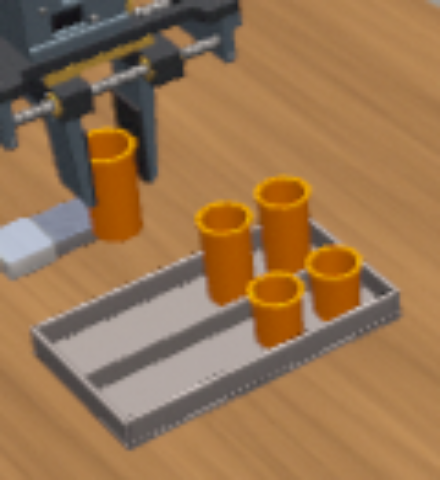

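The side view shows the cup held upright above the empty half of the far (tall) row, with its foot at about z=99. I'll lower 95 mm and release part-way.

```bash
python3 -m jog '[{"dx":0,"dy":0,"dz":-0.03,"wx":0,"wy":0,"wz":0,"grip":1},{"dx":0,"dy":0,"dz":-0.03,"wx":0,"wy":0,"wz":0,"grip":1},{"dx":0,"dy":0,"dz":-0.02,"wx":0,"wy":0,"wz":0,"grip":1},{"dx":0,"dy":0,"dz":-0.01,"wx":0,"wy":0,"wz":0,"grip":1},{"dx":0,"dy":0,"dz":-0.004,"wx":0,"wy":0,"wz":0,"grip":1},{"dx":0,"dy":0,"dz":-0.001,"wx":0,"wy":0,"wz":0,"grip":1},{"dx":0,"dy":0,"dz":0,"wx":0,"wy":0,"wz":0,"grip":1}]'
python3 -m jog '[{"dx":0,"dy":0,"dz":0,"wx":0,"wy":0,"wz":0,"grip":-0.3},{"dx":0,"dy":0,"dz":0,"wx":0,"wy":0,"wz":0,"grip":-0.3},{"dx":0,"dy":0,"dz":0,"wx":0,"wy":0,"wz":0,"grip":-0.3},{"dx":0,"dy":0,"dz":0,"wx":0,"wy":0,"wz":0,"grip":-0.3},{"dx":0,"dy":0,"dz":0.03,"wx":0,"wy":0,"wz":0,"grip":-0.3},{"dx":0,"dy":0,"dz":0.04,"wx":0,"wy":0,"wz":0,"grip":-0.3},{"dx":0,"dy":0,"dz":0.04,"wx":0,"wy":0,"wz":0,"grip":-1},{"dx":0,"dy":0,"dz":0,"wx":0,"wy":0,"wz":0,"grip":-1}]'
```

```text
time_s: 7.85
ee_pos: [516.4, 289.1, 6.7]
ee_rot: [179.9, -0.1, 88.1]
force: [-0.5, -0.1, 0.2]
gripper_width: 35.9
time_s: 8.65
ee_pos: [519.4, 291.0, 121.9]
ee_rot: [179.4, -0.4, 88.1]
force: [0.9, -0.2, 0.1]
gripper_width: 72.3
```

```bash
python3 -c "
from h import *
c=cal('side');S=cv2.imread('pics/side0.png');h=cv2.cvtColor(S,cv2.COLOR_BGR2HSV)
print(cast(c,372,248,0),cast(c,372,251,0))
m=cv2.inRange(h,np.array((45,100,40)),np.array((85,255,255)))[200:270,350:400];x,y,w,hh=cv2.boundingRect(m);print(x+350,y+200,w,hh)
t=cal('top');print(cast(t,306,163,165))"
```

```text
[783.4967237   35.44516547   0.        ] [775.55192704  27.07654984   0.        ]
362 224 22 23
[780.17124872  38.59233097 165.        ]
```

```bash
python3 -m jog '[{"dx":0.0147,"dy":-0.0343,"dz":0,"wx":0,"wy":0,"wz":0,"grip":-1},{"dx":0.0147,"dy":-0.0343,"dz":0,"wx":0,"wy":0,"wz":0,"grip":-1},{"dx":0.0147,"dy":-0.0343,"dz":0,"wx":0,"wy":0,"wz":0,"grip":-1},{"dx":0.0147,"dy":-0.0343,"dz":0,"wx":0,"wy":0,"wz":0,"grip":-1},{"dx":0.0147,"dy":-0.0343,"dz":0,"wx":0,"wy":0,"wz":0,"grip":-1},{"dx":0.0147,"dy":-0.0343,"dz":0,"wx":0,"wy":0,"wz":0,"grip":-1},{"dx":0.0147,"dy":-0.0343,"dz":0,"wx":0,"wy":0,"wz":0,"grip":-1},{"dx":0.0147,"dy":-0.0343,"dz":0,"wx":0,"wy":0,"wz":0,"grip":-1},{"dx":0,"dy":0,"dz":0,"wx":0,"wy":0,"wz":0,"grip":-1},{"dx":0,"dy":0,"dz":0,"wx":0,"wy":0,"wz":0,"grip":-1}]'
python3 -c "
from h import *
im=snap('wrist','w5.png');c=cal('wrist')
h=cv2.cvtColor(im,cv2.COLOR_RGB2HSV);m=cv2.inRange(h,np.array((18,200,180)),np.array((26,255,255)));n,l,s,cc=cv2.connectedComponentsWithStats(m)
for i in range(1,n):
  if s[i][4]>40: b=(s[i][0]+s[i][2]/2,s[i][1]+s[i][3]/2);print(s[i],fcast(c,*b,40).round(1),fcast(c,*b,69).round(1))
t=snap('top','t5.png')
h=cv2.cvtColor(t,cv2.COLOR_RGB2HSV);m=cv2.inRange(h,np.array((14,185,200)),np.array((27,255,255)));m[:,:180]=0;m[:200]=0;m[310:]=0;m[:,260:]=0;n,l,s,cc=cv2.connectedComponentsWithStats(m)
for i in range(1,n):
  if s[i][4]>20:print(s[i],cast(cal('top'),*cc[i],69).round(0))
"
```

```text
time_s: 9.65
ee_pos: [632.8, 14.1, 114.7]
ee_rot: [-179.9, -0.0, 88.0]
force: [-0.8, 1.3, -0.5]
gripper_width: 91.3
[ 297  208   50   49 1285] [634.6  16.   40. ] [634.7  23.8  69. ]
[197 223  16  11  97] [640. 280.  69.]
[227 222  12  14 111] [638. 216.  69.]
[202 240  10  14  92] [594. 278.  69.]
[223 241  15  14 123] [592. 219.  69.]
[200 273  11  14  98] [517. 280.  69.]
```

```bash
python3 -m jog '[{"dx":0,"dy":0,"dz":-0.04,"wx":0,"wy":0,"wz":0,"grip":-1},{"dx":0,"dy":0,"dz":-0.04,"wx":0,"wy":0,"wz":0,"grip":-1},{"dx":0,"dy":0,"dz":-0.03,"wx":0,"wy":0,"wz":0,"grip":-1},{"dx":0,"dy":0,"dz":-0.021,"wx":0,"wy":0,"wz":0,"grip":-1},{"dx":0,"dy":0,"dz":0,"wx":0,"wy":0,"wz":0,"grip":1},{"dx":0,"dy":0,"dz":0,"wx":0,"wy":0,"wz":0,"grip":1},{"dx":0,"dy":0,"dz":0,"wx":0,"wy":0,"wz":0,"grip":1},{"dx":0,"dy":0,"dz":0,"wx":0,"wy":0,"wz":0,"grip":1},{"dx":0,"dy":0,"dz":0,"wx":0,"wy":0,"wz":0,"grip":1},{"dx":0,"dy":0,"dz":0,"wx":0,"wy":0,"wz":0,"grip":1}]'
python3 -m jog '[{"dx":0,"dy":0,"dz":0,"wx":0,"wy":0,"wz":0,"grip":1},{"dx":0,"dy":0,"dz":0,"wx":0,"wy":0,"wz":0,"grip":1},{"dx":0,"dy":0,"dz":0,"wx":0,"wy":0,"wz":0,"grip":1},{"dx":0,"dy":0,"dz":0,"wx":0,"wy":0,"wz":0,"grip":1}]'
```

```text
time_s: 10.75
ee_pos: [633.7, 14.6, -14.6]
ee_rot: [179.9, -0.0, 88.1]
force: [-0.3, -0.3, -0.3]
gripper_width: 46.1
time_s: 11.15
ee_pos: [633.5, 14.5, -15.1]
ee_rot: [180.0, 0.0, 88.1]
force: [-0.4, -0.1, 3.1]
gripper_width: 36.1
```

```bash
python3 -m jog '[{"dx":0,"dy":0,"dz":0.03,"wx":0,"wy":0,"wz":0,"grip":1},{"dx":0,"dy":0,"dz":0.04,"wx":0,"wy":0,"wz":0,"grip":1},{"dx":0,"dy":0,"dz":0.03,"wx":0,"wy":0,"wz":0,"grip":1},{"dx":-0.0171,"dy":0.0303,"dz":0,"wx":0,"wy":0,"wz":0,"grip":1},{"dx":-0.0171,"dy":0.0303,"dz":0,"wx":0,"wy":0,"wz":0,"grip":1},{"dx":-0.0171,"dy":0.0303,"dz":0,"wx":0,"wy":0,"wz":0,"grip":1},{"dx":-0.0171,"dy":0.0303,"dz":0,"wx":0,"wy":0,"wz":0,"grip":1},{"dx":-0.0171,"dy":0.0303,"dz":0,"wx":0,"wy":0,"wz":0,"grip":1},{"dx":-0.0171,"dy":0.0303,"dz":0,"wx":0,"wy":0,"wz":0,"grip":1},{"dx":-0.0171,"dy":0.0303,"dz":0,"wx":0,"wy":0,"wz":0,"grip":1}]'
python3 -m jog '[{"dx":0,"dy":0,"dz":-0.03,"wx":0,"wy":0,"wz":0,"grip":1},{"dx":0,"dy":0,"dz":-0.03,"wx":0,"wy":0,"wz":0,"grip":1},{"dx":0,"dy":0,"dz":-0.02,"wx":0,"wy":0,"wz":0,"grip":1},{"dx":0,"dy":0,"dz":-0.01,"wx":0,"wy":0,"wz":0,"grip":1},{"dx":0,"dy":0,"dz":-0.004,"wx":0,"wy":0,"wz":0,"grip":1},{"dx":0,"dy":0,"dz":-0.001,"wx":0,"wy":0,"wz":0,"grip":1},{"dx":0,"dy":0,"dz":0,"wx":0,"wy":0,"wz":0,"grip":1},{"dx":0,"dy":0,"dz":0,"wx":0,"wy":0,"wz":0,"grip":1}]'
```

```text
time_s: 12.15
ee_pos: [512.6, 227.7, 84.5]
ee_rot: [-180.0, 0.0, 88.1]
force: [-0.0, 0.1, -0.5]
gripper_width: 35.9
time_s: 12.95
ee_pos: [514.4, 226.9, -9.4]
ee_rot: [179.9, -0.0, 88.1]
force: [0.5, 0.2, -0.2]
gripper_width: 35.8
```

Now I release and retreat, then look.

```bash
python3 -m jog '[{"dx":0,"dy":0,"dz":0,"wx":0,"wy":0,"wz":0,"grip":-0.3},{"dx":0,"dy":0,"dz":0,"wx":0,"wy":0,"wz":0,"grip":-0.3},{"dx":0,"dy":0,"dz":0,"wx":0,"wy":0,"wz":0,"grip":-0.3},{"dx":0,"dy":0,"dz":0,"wx":0,"wy":0,"wz":0,"grip":-0.3},{"dx":0,"dy":0,"dz":0.02,"wx":0,"wy":0,"wz":0,"grip":-0.3},{"dx":0,"dy":0,"dz":0.03,"wx":0,"wy":0,"wz":0,"grip":-0.3},{"dx":0,"dy":0,"dz":0.05,"wx":0,"wy":0,"wz":0,"grip":-1},{"dx":0,"dy":0,"dz":0.05,"wx":0,"wy":0,"wz":0,"grip":-1},{"dx":0,"dy":0,"dz":0.05,"wx":0,"wy":0,"wz":0,"grip":-1},{"dx":0,"dy":0,"dz":0.05,"wx":0,"wy":0,"wz":0,"grip":-1}]'
python3 -m jog '[{"dx":0,"dy":-0.04,"dz":0.02,"wx":0,"wy":0,"wz":0,"grip":-1},{"dx":0,"dy":-0.045,"dz":0,"wx":0,"wy":0,"wz":0,"grip":-1},{"dx":0,"dy":-0.045,"dz":0,"wx":0,"wy":0,"wz":0,"grip":-1},{"dx":0,"dy":-0.045,"dz":0,"wx":0,"wy":0,"wz":0,"grip":-1},{"dx":0,"dy":-0.045,"dz":0,"wx":0,"wy":0,"wz":0,"grip":-1},{"dx":0,"dy":-0.045,"dz":0,"wx":0,"wy":0,"wz":0,"grip":-1},{"dx":0,"dy":0,"dz":0,"wx":0,"wy":0,"wz":0,"grip":-1},{"dx":0,"dy":0,"dz":0,"wx":0,"wy":0,"wz":0,"grip":-1}]'
python3 -c "
from h import *
a=snap('side','s6.png');b=snap('wrist','w6.png');w=cal('wrist');print(w['R'].round(3),w['t'].round(1),env.state()['ee_pos'])
A=cv2.resize(a[170:290,190:310],(320,320));B=b[:400,:480];cv2.imwrite('pics/c6.png',np.hstack([cv2.copyMakeBorder(A,0,80,0,0,0),B])[:,:,::-1])
"
```

```text
time_s: 13.95
ee_pos: [513.1, 226.5, 241.9]
ee_rot: [180.0, -0.0, 88.1]
force: [1.0, -0.1, -0.3]
gripper_width: 88.4
time_s: 14.75
ee_pos: [513.4, -39.0, 259.6]
ee_rot: [-180.0, -0.0, 88.0]
force: [0.2, 0.1, 0.4]
gripper_width: 91.2
[[ 0.999 -0.032 -0.002]
 [-0.031 -0.963  0.269]
 [-0.011 -0.269 -0.963]] [-514.1  -71.8  463.5] [513.54414208 -37.47370321 259.63470268]
```

View pics/c6.png

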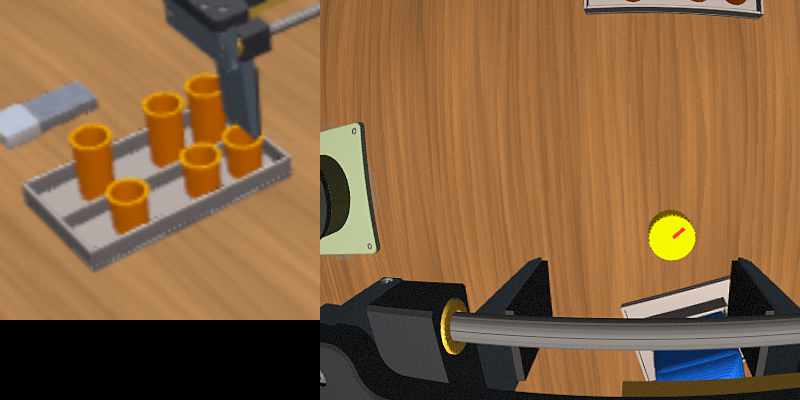

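The side view shows all six cups upright: the tall one in the tall row and the short one in the short row, both let go. Next I go to the bottle and look down on the cap.

```bash
python3 -m jog '[{"dx":0.0105,"dy":-0.038,"dz":0.005,"wx":0,"wy":0,"wz":0,"grip":-1},{"dx":0.0105,"dy":-0.038,"dz":0.005,"wx":0,"wy":0,"wz":0,"grip":-1},{"dx":0.0105,"dy":-0.038,"dz":0.005,"wx":0,"wy":0,"wz":0,"grip":-1},{"dx":0.0105,"dy":-0.038,"dz":0.005,"wx":0,"wy":0,"wz":0,"grip":-1},{"dx":0.0105,"dy":-0.038,"dz":0,"wx":0,"wy":0,"wz":0,"grip":-1},{"dx":0.0105,"dy":-0.038,"dz":0,"wx":0,"wy":0,"wz":0,"grip":-1},{"dx":0,"dy":0,"dz":0,"wx":0,"wy":0,"wz":0,"grip":-1},{"dx":0,"dy":0,"dz":0,"wx":0,"wy":0,"wz":0,"grip":-1}]'
python3 -c "
from h import *
s=env.state();print(s['ee_pos'],s['qpos'].round(1));b=snap('wrist','w7.png');w=cal('wrist');np.savez('w7.npz',**{k:w[k] for k in w})
cv2.imwrite('pics/c7.png',b[:,:,::-1])
h=cv2.cvtColor(b,cv2.COLOR_RGB2HSV);m=cv2.inRange(h,np.array((0,0,170)),np.array((180,45,255)));n,l,st,cc=cv2.connectedComponentsWithStats(m)
for i in range(1,n):
  if st[i][4]>300: bb=(st[i][0]+st[i][2]/2-.5,st[i][1]+st[i][3]/2-.5);print(st[i],fcast(w,*bb,212).round(1))
"
```

```text
time_s: 15.65
ee_pos: [577.1, -265.2, 278.9]
ee_rot: [-179.9, -0.1, 88.2]
force: [-0.1, -0.9, -0.3]
gripper_width: 91.3
[ 577.06222069 -265.15235549  278.8883267 ] [-25.7  21.8  70.4   0.   87.9 -23.9]
[ 474   80   53   65 1563] [ 720.9 -168.   212. ]
[ 244  102  152  137 9294] [ 578.6 -214.   212. ]
[ 31 270  42  10 326] [ 316.5 -294.9  212. ]
[ 324  279   41   36 1046] [ 595.2 -315.3  212. ]
```

View pics/c7.png

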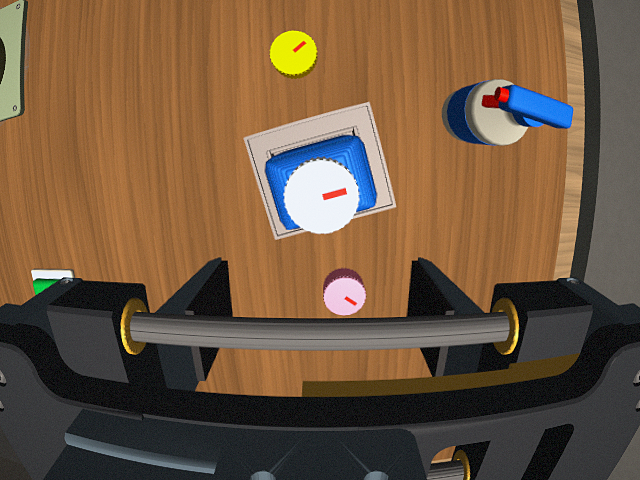

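The cap (white, red bar) is at (321,197), radius 37 px, between stand and jaws. The stand's red-bar direction matches a yaw of about 14°.

```bash
python3 -c "
from h import *
w=dict(np.load('w7.npz'));b=cv2.imread('pics/w7.png')
def circ(im,box,lo):
    h=cv2.cvtColor(im,cv2.COLOR_BGR2HSV);x0,y0,x1,y1=box;m=cv2.inRange(h,np.array((0,0,lo)),np.array((180,30,255)))[y0:y1,x0:x1]
    m=cv2.morphologyEx(m,cv2.MORPH_OPEN,np.ones((3,3)));c=max(cv2.findContours(m,0,2)[0],key=cv2.contourArea);(x,y),r=cv2.minEnclosingCircle(c);return x+x0,y+y0,r
x,y,r=circ(b,(278,150,368,240),235);print(x,y,r,fcast(w,x,y,212).round(1))
t=cv2.imread('pics/top0.png');x,y,r=circ(t,(415,234,450,270),235);print(x,y,r,cast(cal('top'),x,y,212).round(1))
s=cv2.imread('pics/side0.png');x,y,r=circ(s,(380,266,420,292),225);print(x,y,r,cast(cal('side'),x,y,212).round(1))
"
```

```text
321.1996955871582 196.7968292236328 37.3930549621582 [ 579.2 -234.   212. ]
433.0 250.5 13.200478553771973 [ 580.4 -236.7  212. ]
399.0 278.5 14.430970191955566 [ 579.9 -236.7  212. ]
```

```bash
python3 -m jog '[{"dx":0.001,"dy":0.028,"dz":0,"wx":0,"wy":0,"wz":0,"grip":-1},{"dx":0,"dy":0,"dz":0,"wx":0,"wy":0,"wz":0,"grip":-1},{"dx":0,"dy":0,"dz":-0.03,"wx":0,"wy":0,"wz":0,"grip":-1},{"dx":0,"dy":0,"dz":-0.03,"wx":0,"wy":0,"wz":0,"grip":-1},{"dx":0,"dy":0,"dz":-0.02,"wx":0,"wy":0,"wz":0,"grip":-1},{"dx":0,"dy":0,"dz":-0.02,"wx":0,"wy":0,"wz":0,"grip":-1},{"dx":0,"dy":0,"dz":-0.015,"wx":0,"wy":0,"wz":0,"grip":-1},{"dx":0,"dy":0,"dz":-0.01,"wx":0,"wy":0,"wz":0,"grip":-1},{"dx":0,"dy":0,"dz":0,"wx":0,"wy":0,"wz":0,"grip":-1},{"dx":0,"dy":0,"dz":0,"wx":0,"wy":0,"wz":0,"grip":-1}]'
python3 -c "
from h import *
a=snap('side','s8.png');b=snap('wrist','w8.png')
A=cv2.resize(a[210:340,340:460],(440,476));B=cv2.resize(b[150:340,160:480],(360,214));cv2.imwrite('pics/c8.png',np.hstack([A,cv2.copyMakeBorder(B,0,262,0,0,0)])[:,:,::-1])
"
```

```text
time_s: 16.7
ee_pos: [578.0, -238.0, 155.5]
ee_rot: [179.9, 0.0, 88.2]
force: [-0.1, -0.5, -0.5]
gripper_width: 90.9
```

View pics/c8.png

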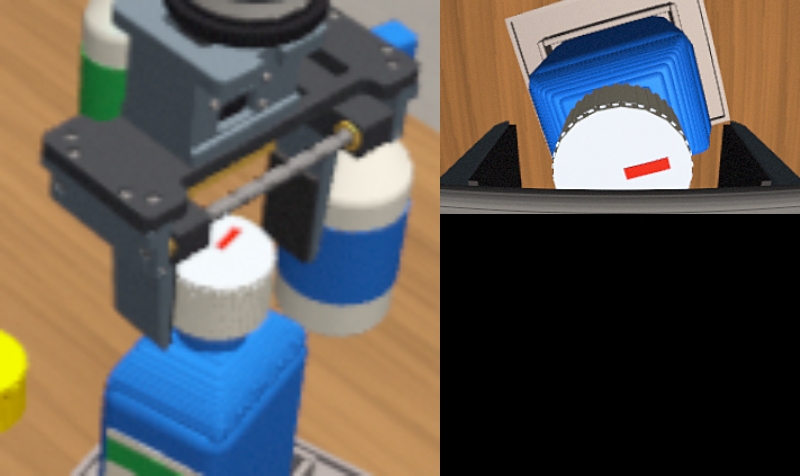

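The side and wrist views show the jaws straddling the cap, with tips near its lower rim and clear of the shoulder. I'll grip it with 45 N.

```bash
python3 -m jog '[{"dx":0,"dy":0,"dz":0,"wx":0,"wy":0,"wz":0,"grip":1},{"dx":0,"dy":0,"dz":0,"wx":0,"wy":0,"wz":0,"grip":1},{"dx":0,"dy":0,"dz":0,"wx":0,"wy":0,"wz":0,"grip":1},{"dx":0,"dy":0,"dz":0,"wx":0,"wy":0,"wz":0,"grip":1},{"dx":0,"dy":0,"dz":0,"wx":0,"wy":0,"wz":0,"grip":1},{"dx":0,"dy":0,"dz":0,"wx":0,"wy":0,"wz":0,"grip":1},{"dx":0,"dy":0,"dz":0,"wx":0,"wy":0,"wz":0,"grip":1},{"dx":0,"dy":0,"dz":0,"wx":0,"wy":0,"wz":0,"grip":1},{"dx":0,"dy":0,"dz":0,"wx":0,"wy":0,"wz":0,"grip":1}]' 45
python3 -c "
from h import *
c=cal('side')
for z in(175,180,185,190): print(z,cast(c,386.9,304.9,z).round(0))
print(env.state()['force'],env.state()['ee_pos'])"
```

```text
time_s: 17.7
ee_pos: [578.3, -238.5, 155.0]
ee_rot: [179.9, 0.0, 88.1]
force: [2.2, -1.0, 1.0]
gripper_width: 55.1
175 [ 543. -246.  175.]
180 [ 540. -249.  180.]
185 [ 536. -252.  185.]
190 [ 532. -256.  190.]
[ 2.19469708 -0.98051058  1.01421977] [ 578.3124554  -238.50067514  154.98288723]
```

```bash
python3 -m jog '[{"dx":0,"dy":0,"dz":-0.002,"wx":0,"wy":0,"wz":0,"grip":1},{"dx":0,"dy":0,"dz":-0.002,"wx":0,"wy":0,"wz":0,"grip":1},{"dx":0,"dy":0,"dz":-0.001,"wx":0,"wy":0,"wz":0,"grip":1},{"dx":0,"dy":0,"dz":0,"wx":0,"wy":0,"wz":0,"grip":1},{"dx":0,"dy":0,"dz":0,"wx":0,"wy":0,"wz":0,"grip":1}]'
```

```text
time_s: 18.2
ee_pos: [578.6, -238.6, 151.8]
ee_rot: [179.8, 0.1, 88.1]
force: [2.7, 1.0, 9.6]
gripper_width: 55.0
```

```bash
python3 -m jog '[{"dx":0,"dy":0,"dz":-0.002,"wx":0,"wy":0,"wz":0,"grip":1},{"dx":0,"dy":0,"dz":-0.002,"wx":0,"wy":0,"wz":0,"grip":1},{"dx":0,"dy":0,"dz":0,"wx":0,"wy":0,"wz":0,"grip":1},{"dx":0,"dy":0,"dz":0,"wx":0,"wy":0,"wz":0,"grip":1}]'
```

```text
time_s: 18.6
ee_pos: [578.7, -238.6, 148.7]
ee_rot: [179.8, 0.1, 88.1]
force: [1.9, 1.3, 11.8]
gripper_width: 55.1
```

```bash
python3 -m jog '[{"dx":0,"dy":0,"dz":0,"wx":0,"wy":0,"wz":0.08,"grip":1},{"dx":0,"dy":0,"dz":0,"wx":0,"wy":0,"wz":0.08,"grip":1},{"dx":0,"dy":0,"dz":0,"wx":0,"wy":0,"wz":0.08,"grip":1},{"dx":0,"dy":0,"dz":0,"wx":0,"wy":0,"wz":0.08,"grip":1},{"dx":0,"dy":0,"dz":0,"wx":0,"wy":0,"wz":0.08,"grip":1},{"dx":0,"dy":0,"dz":0,"wx":0,"wy":0,"wz":0.08,"grip":1},{"dx":0,"dy":0,"dz":0,"wx":0,"wy":0,"wz":0.08,"grip":1},{"dx":0,"dy":0,"dz":0,"wx":0,"wy":0,"wz":0.08,"grip":1},{"dx":0,"dy":0,"dz":0,"wx":0,"wy":0,"wz":0.08,"grip":1},{"dx":0,"dy":0,"dz":0,"wx":0,"wy":0,"wz":0.08,"grip":1}]'
python3 -m jog '[{"dx":0,"dy":0,"dz":0,"wx":0,"wy":0,"wz":0.08,"grip":1},{"dx":0,"dy":0,"dz":0,"wx":0,"wy":0,"wz":0.08,"grip":1},{"dx":0,"dy":0,"dz":0,"wx":0,"wy":0,"wz":0.08,"grip":1},{"dx":0,"dy":0,"dz":0,"wx":0,"wy":0,"wz":0.08,"grip":1},{"dx":0,"dy":0,"dz":0,"wx":0,"wy":0,"wz":0,"grip":1},{"dx":0,"dy":0,"dz":0,"wx":0,"wy":0,"wz":0,"grip":1},{"dx":0,"dy":0,"dz":0,"wx":0,"wy":0,"wz":0,"grip":1}]'
python3 -c "
from h import *
s=env.state();print(s['torque'],s['force'])"
```

```text
time_s: 19.6
ee_pos: [580.4, -238.5, 149.1]
ee_rot: [179.7, 0.4, 134.1]
force: [4.3, 1.1, 11.8]
gripper_width: 54.7
time_s: 20.3
ee_pos: [580.6, -238.1, 149.1]
ee_rot: [179.8, 0.4, 152.3]
force: [4.7, 2.6, 10.9]
gripper_width: 55.0
[ 0.46897031 -0.86335378  0.1002582 ] [ 4.682316    2.55394298 10.90608906]
```

```bash
python3 -m jog '[{"dx":0,"dy":0,"dz":0.004,"wx":0,"wy":0,"wz":0,"grip":1},{"dx":0,"dy":0,"dz":0.004,"wx":0,"wy":0,"wz":0,"grip":1},{"dx":0,"dy":0,"dz":0.004,"wx":0,"wy":0,"wz":0,"grip":1},{"dx":0,"dy":0,"dz":0.003,"wx":0,"wy":0,"wz":0,"grip":1},{"dx":0,"dy":0,"dz":0,"wx":0,"wy":0,"wz":0,"grip":1}]'
```

```text
time_s: 20.8
ee_pos: [577.0, -237.9, 160.1]
ee_rot: [180.0, -0.1, 152.3]
force: [3.2, 1.1, 0.6]
gripper_width: 54.9
```

```bash
python3 -m jog '[{"dx":0,"dy":0,"dz":0.008,"wx":0,"wy":0,"wz":0,"grip":1},{"dx":0,"dy":0,"dz":0.008,"wx":0,"wy":0,"wz":0,"grip":1},{"dx":0,"dy":0,"dz":0.008,"wx":0,"wy":0,"wz":0,"grip":1},{"dx":0,"dy":0,"dz":0.008,"wx":0,"wy":0,"wz":0,"grip":1},{"dx":0,"dy":0,"dz":0.01,"wx":0,"wy":0,"wz":0,"grip":1},{"dx":0,"dy":0,"dz":0.01,"wx":0,"wy":0,"wz":0,"grip":1},{"dx":0,"dy":0,"dz":0.01,"wx":0,"wy":0,"wz":0,"grip":1},{"dx":0,"dy":0,"dz":0.01,"wx":0,"wy":0,"wz":0,"grip":1},{"dx":0,"dy":0,"dz":0.006,"wx":0,"wy":0,"wz":0,"grip":1},{"dx":0,"dy":0,"dz":0,"wx":0,"wy":0,"wz":0,"grip":1}]'
python3 -m jog '[{"dx":0,"dy":0,"dz":0,"wx":0,"wy":0,"wz":0,"grip":1},{"dx":0,"dy":0,"dz":0,"wx":0,"wy":0,"wz":0,"grip":1},{"dx":0,"dy":0,"dz":0,"wx":0,"wy":0,"wz":0,"grip":1}]'
python3 -c "
from h import *
a=snap('side','s9.png');b=snap('top','t9.png')
A=cv2.resize(a[180:400,200:480],(560,440));B=cv2.resize(a[200:340,340:460],(240,280));cv2.imwrite('pics/c9.png',A[:,:,::-1])
"
```

```text
time_s: 21.8
ee_pos: [578.1, -238.5, 239.9]
ee_rot: [180.0, 0.1, 152.3]
force: [-0.5, 0.5, -0.8]
gripper_width: 55.0
time_s: 22.1
ee_pos: [577.3, -238.2, 238.1]
ee_rot: [-180.0, -0.1, 152.3]
force: [-0.3, -0.0, -0.8]
gripper_width: 54.7
```

View pics/c9.png

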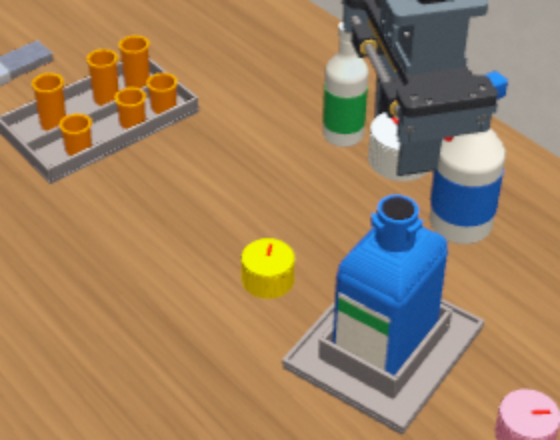

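The view shows the cap gripped level over the open mouth, the bottle seated, all six cups upright in their rows, and the bystanders where they were. From the lift, the cap's rim is about 63 mm above the mouth.

```bash
python3 -c "
from h import *
print(env.job_done());s=env.state();print(s['time_s'],s['ee_pos'],s['gripper_width'])"
```

```text
the job is handed in; nothing more can be done
None
the job is handed in; nothing more can be done
```

The job is done and handed in at about 22 s of robot time. No verdict was reported. Both loose cups are in the rows of their own height. The cap was pressed about 6 mm (the force settled near 12 N), twisted 1.12 rad anticlockwise and lifted off.

**Last checks, all passed:**
- The side view showed all six cups upright in their rows and let go.
- The bottle looked seated in its stand with its mouth open, and the bystanders had not visibly moved.
- The cap is held level above the mouth at 55 mm opening and 45 N grip. Its rim is about 63 mm above the mouth, worked out from the lift, not measured in an image.
- I did not re-measure the cap's sideways position over the neck. The TCP was within about 2 mm of where it gripped the closed cap.

**One disagreement:** the reported TCP was about 30 mm lower than the fingertips seen in the side and wrist views. My first grasp therefore closed just above the tall cup's rim without visibly disturbing it. From then on I allowed for that 30 mm, and the cups and the cap were all gripped on the next try.

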